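# Uncover the low-voltage terminals of an LED sign driver

## Task

The LED driver on the back panel of this illuminated sign is to be wired on its low-voltage side: press the orange snap tab in and, with it pressed, push the light-grey terminal cover beside it outwards, away from the tab, until it is completely off its rails and the terminals lie open. Nothing is to be gripped and picked up: the cover just slides along and stays lying flat on the white panel. Leave the mains end (blue tab and its cover) shut, and the tape, the squeegee and the screwdriver where they are.

Things in the scene. Friction and masses are not known exactly. Their poses are not given: they have to be found in the camera images.
- sign: White back panel of the sign, 440 x 360 x 4 mm, lying on the bench, fixed there. Origin: centre of its underside (bench level); x along its 440 mm side, z up. Two LED bars 11 mm high over the bench run along x at y = +-162 mm.
- driver: Dark-grey LED driver screwed to the panel, never moves. Origin: centre of its underside, 4 mm above the bench (the panel's top); x along its length to the low-voltage (orange) end, parallel to the panel's x; z up. In this frame, mm: middle case x -60 to 60, y -37.5 to 37.5, flat top at z = 30. The mains end mirrors the low-voltage end towards -x.
- rail_end (a point): Outer end of the driver's low-voltage terminal deck, mid-width, at x = 110, y = 0, z = 15 mm of the driver. The deck, under the cover, runs from x = 60 to 110 with a guide rail on each side; on it stands a white terminal block, x 79 to 105, highest point z = 28 mm: a fingertip kept above that passes freely.
- led_tab_top (a point): Middle of the top face of the orange snap tab's press pad, at x = 41, y = 0, z = 38 mm of the driver. The pad is 34.5 mm long (x 24 to 58.5), 24 mm wide and stands 8 mm over the case. Ahead of it a tongue runs under the cover's edge and ends in a barb (x 65 to 71) that blocks the cover.
- led_tab (a joint): Orange tab: metres pressed straight down from rest, 0 to 0.0065 (end stop; the pad is then 1.5 mm over the case). Spring: 2 N to start, 7 N at the stop; it comes up when let go. From 0.004 on its barb clears the cover. Keep it pressed until the cover has moved 11 mm outwards; after that it may come up and does not hinder.
- led_cover: Light-grey terminal cover of the low-voltage end, loose, about 60 g: a cap 56 long (its x, outwards), 75 wide, 46 mm high, open below. Origin: centre of its underside. Shut it stands on the panel at x = 89, y = z = 0 of the driver. Ribs under the guide rails keep it down for 50 mm; it is off the rails when its origin is beyond x = 138. It slides easily (under 2 N); the panel is clear to x = 270.
- led_push_face (a point): Where to push the cover: middle of its flat inner end wall, which faces the tab, 28 mm inward of the cover's origin and 40 mm up (x = 61 of the driver when shut, 2 mm beyond the press pad). The wall is 75 mm wide and reaches from z = 30.5 mm (34.5 mm over the tongue) up to the cover's top at z = 46 mm.
- mains_cover: The same cover on the mains end, at x = -89 mm of the driver, to stay shut.
- mains_tab (a joint): Blue tab of the mains end (x -24 to -58.5 mm of the driver), metres pressed down; to be left alone.
- tape: Roll of red insulating tape lying flat on the panel, 68 mm across, 19 mm high. Origin: centre of its underside. Leave it.
- squeegee: Yellow plastic film squeegee, 90 x 55 mm, 6 mm high, with a grey felt edge, flat on the panel. Origin: centre of its underside. Leave it.
- screwdriver: Green-handled screwdriver, 170 mm long, lying on the panel on the other side of the driver. Leave it.
Not all that is in view belongs to the job. What is shaped like the led_cover but turquoise is not meant.

How it is judged:
On the way, in this order (a step that is already met when the one before it is completed fails the run):
1. the orange tab is pressed in far enough to free the cover, with the cover still on its seat (value of joint led_tab above 0.004 m and x of led_cover in the frame of driver below 0.093 m), for 0.05 s.
2. the cover is pushed outwards completely off its rails (x of led_cover in the frame of driver above 0.138 m), for 0.1 s.
At the end, for the whole second after the job is handed in: The low-voltage cover lies flat and at rest on the white panel (within 3 mm, 0.08 rad), its origin more than 138 mm along x from the driver's centre, so off its rails; the orange tab is back up; the mains tab is up and the mains cover moved less than 4 mm (x of led_cover in the frame of driver above 0.138 m and z of led_cover in the frame of driver between -0.0025 and 0.003 m and angle between led_cover's own z axis and vertical below 0.08 rad and linear speed of led_cover below 0.01 m/s and value of joint each of led_tab, mains_tab below 0.0015 m and distance of mains_cover from where it was at the start of the episode below 0.004 m); the robot touches nothing.
It fails at once if the low-voltage cover is lifted more than 10 mm or tipped more than 0.35 rad (z of led_cover in the frame of driver above 0.01 m or angle between led_cover's own z axis and vertical above 0.35 rad).
It fails at once if the mains end is opened: its tab pressed more than 3 mm or its cover moved more than 4 mm (value of joint mains_tab above 0.003 m or distance of mains_cover from where it was at the start of the episode above 0.004 m).
It fails at once if the tape, the squeegee or the screwdriver is moved more than 10 mm (distance of any of tape, squeegee, screwdriver from where it was at the start of the episode above 0.01 m).
It also fails if it takes over 32 s, if anything falls off the work surface, if the arm or the gripper's body presses on something with over 40 N, if the wrist force passes 120 N, or if a joint passes its speed limit or range.

## Robot

A 6-joint arm with a two-finger parallel gripper is mounted at the origin on the work surface. World frame = base frame: x ahead of the robot, y to its left, z up, the work surface at z = 0. Lengths are in m, angles in rad, forces in N, time in s.
With the tool pointing down it reaches from about 0.35 to 0.725 m from the base axis. Payload 4.3 kg.
Tool frame: the origin (TCP) lies on the centre line of the jaws, within the pads' length; the fingertips stand 25 mm ahead of it and the grasp point (between the pads) lies 6 mm ahead of it; x points along the fingers, z is the direction in which the jaws open and shut, and the axes are right-handed (so a half turn about x gives the same grasp; the last joint's range is limited). The gripper opens to 85 mm and grips with 20 to 120 N. Pads are 22 mm wide; open, the fingers measure 114 mm over their backs; the gripper's body (76 mm by 85 mm) begins 54 mm behind the grasp point. The pads swing forward as they close: fully open they stand 13 mm farther back than shut.
Start: joints at [1.218, 0.377, 0.081, 1.274, 0, 1.46], TCP at [0.138, 0.558, 0.256] pointing down, gripper open.
Joint ranges: [-2.72, 2.72], [-0.84, 1.66], [-1.02, 1.22], [-1.77, 2.12], [-1.37, 1.28], [-3.14, 3.14]. Speed limits (rad/s): [2.57, 2.57, 3.14, 3.14, 3.14, 3.14].

## Interface

Orientations are given as a unit quaternion [x, y, z, w].
In Python, from rig import ctrl, grab_frame gives the robot as it stands.
- The arm moves only by the tool send_rows, never from a script. Its argument "plan" is a list that holds one entry, the list of rows, each a list of 6 numbers: the shift along the tool's x, y, z in m, then the turn, a rotation vector about the tool's x, y, z in degrees. In form: [[[dx, dy, dz, ax, ay, az], ...]]. A call has 1 to 5 rows; each row is the pose to reach, as a shift and turn from the pose commanded when the call began, along the tool's axes at that moment; what a row does not reach only later rows make up. A row lasts 1/8 s, in which the tool goes at most 62.5 mm and 10.7 degrees, less where a joint would pass 70% of its speed; a pose out of reach is approached as far as the arm can. A call with a gripper value outside its range is refused whole. "grip" is the opening, from 0 (shut) to 1 (fully open), set as the call begins (left out, the last holds). The fingers move at their own pace and stop on an object; "grip_force" is the grip in N (left out, the last holds). Time passes only in rows, so rows that repeat a pose let the fingers close. It gives the time, the measured TCP pose, the force and the opening at its end, in the units of the state.
- ctrl.get_obs(): the state, without advancing time (a new reading comes with each control period).
- grab_frame(name): name is "side" or "top" or "wrist"; returns a dict with "pixels" (420x560x3 uint8, red, green, blue), "fx", "fy", "cx", "cy" (pixels), "view" (4x4, takes a point from world to camera coordinates). Camera axes: x right, y down, z forward; pixel columns grow to the right and rows downward; lengths in m; the calibration is good to about 2 mm. A picture is of the moment at which its call begins. There is no depth.
- ctrl.hand_in(): hands the job in, once; it reports no verdict.
The state is a dict: "t": time; "joints": joint angles; "dq": joint speeds; "joint_torque": joint torques, N m; "tcp_pos": TCP position; "tool_rot": TCP orientation; "ft_force": force on the tool from outside, world axes, zero at the start; "wrist_torque": the same for the moment, N m; "opening": finger opening in m.
Only numpy, scipy, OpenCV 4.12 (cv2) and the standard library are available. Lean on these libraries where they do the work, as an engineer would, in place of code of your own. Each camera call takes 0.05 s, during which the arm holds its last target. There are 200 camera calls.

## Working session

There is one attempt and no reset: what is moved stays moved. The work goes in short steps, Python scripts to look and compute and a tool call to move; the robot and the scene stay as the last step left them, time stands still between calls to the robot, and variables do not carry over. Pictures are saved under pics/ and viewed, about 8 in all and at most 12, crops included, and the job is handed in when it is done.

Besides the shell and the picture viewer there is one more tool, called after "Call:" as name(argument=value, ...), one argument or row to a line, values as JSON. send_rows: Moves the arm, as the interface text tells. Its arguments: {"type":"object","properties":{"plan":{"type":"array"},"grip":{"type":"number"},"grip_force":{"type":"number"}},"required":["plan"]}

```bash
mkdir -p pics; python3 - <<'E'
from rig import ctrl, grab_frame
import cv2, json
for n in ("top","side"):
    f=grab_frame(n); cv2.imwrite(f"pics/{n}0.png",f["pixels"][:,:,::-1])
    print(n,f["fx"],f["fy"],f["cx"],f["cy"],f["view"])
print(ctrl.get_obs())
E
```

```text
top 406.24325728864386 406.24325728864386 276.8615205042137 205.72739247842904 [[-0.01015579 -0.9996113  -0.02596365  0.02373346]
 [-0.98381826  0.01463349 -0.1785707   0.58417787]
 [ 0.17888122  0.02372999 -0.98358446  0.78113568]
 [ 0.          0.          0.          1.        ]]
side 471.13534346411245 471.13534346411245 276.17756128811345 217.11274264959943 [[ 0.79625713 -0.60452715 -0.02283656 -0.46660272]
 [-0.36517591 -0.45021288 -0.81483429  0.26131981]
 [ 0.48230814  0.65715697 -0.57924397  0.7856279 ]
 [ 0.          0.          0.          1.        ]]
{'t': 0.1, 'joints': array([1.21769216e+00, 3.78017367e-01, 7.97646571e-02, 1.27441383e+00,
       4.57017567e-05, 1.46051163e+00]), 'dq': array([-0.00106438, -0.00165837,  0.00286516,  0.00157481,  0.00096008,
       -0.00139134]), 'joint_torque': array([ 1.38153158e-03, -4.64697826e+01,  2.70581031e+01,  1.20194588e-02,
       -1.25707511e-04,  1.61719299e-05]), 'tcp_pos': array([0.13803614, 0.55762329, 0.25544065]), 'tool_rot': array([-0.43609735,  0.55744597,  0.43542945,  0.55630413]), 'ft_force': array([ 0.02279874,  0.61881103, -0.07186815]), 'wrist_torque': array([-0.02409592,  0.01137735,  0.03250067]), 'opening': 0.08580662099686476}
```

View pics/top0.png

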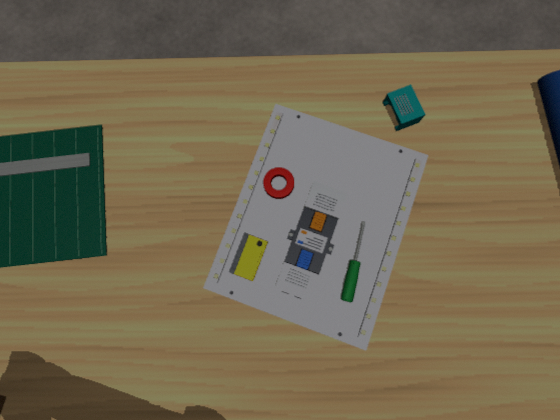

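View pics/side0.png

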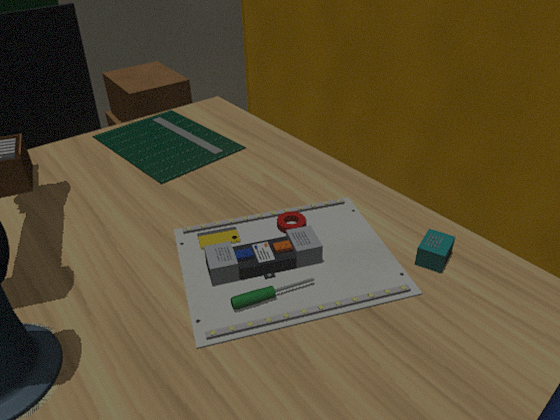

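The panel lies obliquely, with corners at about (277,105), (427,155), (367,348) and (205,288) in the top view. The orange tab is at (319,221) and the blue one at (304,259), so the low-voltage end points away from the robot. In the side view orange is at (283,246).

```bash
cat > h.py <<'E'
import numpy as np, cv2
from scipy.spatial.transform import Rotation as R
def ray(f,u,v):
    V=f["view"]; d=V[:3,:3].T@np.array([(u-f["cx"])/f["fx"],(v-f["cy"])/f["fy"],1]); return -V[:3,:3].T@V[:3,3],d
def atz(f,u,v,z):
    c,d=ray(f,u,v); return c+d*(z-c[2])/d[2]
def proj(f,p):
    q=(f["view"][:3,:3]@np.asarray(p,float).T).T+f["view"][:3,3]; return np.c_[f["fx"]*q[:,0]/q[:,2]+f["cx"],f["fy"]*q[:,1]/q[:,2]+f["cy"]]
def blob(f,lo,hi,roi,smin=150,vmin=60):
    h=cv2.cvtColor(f["pixels"],cv2.COLOR_RGB2HSV); m=cv2.inRange(h,(lo,smin,vmin),(hi,255,255))
    k=np.zeros_like(m); u0,v0,u1,v1=roi; k[v0:v1,u0:u1]=255; m&=k
    n,l,s,c=cv2.connectedComponentsWithStats(m); i=1+np.argmax(s[1:,4]); return c[i],s[i]
E
python3 - <<'E'
from rig import *; from h import *
T=grab_frame("top");S=grab_frame("side")
cs=[(277,105),(427,155),(367,348),(205,288)]
P=np.array([atz(T,*c,0.004) for c in cs]);print(P, P.mean(0)); 
for i in range(4): d=P[(i+1)%4]-P[i]; print(np.linalg.norm(d),np.degrees(np.arctan2(d[1],d[0])))
for n,f,ro,rb in(("top",T,(300,205,335,235),(290,245,320,275)),("side",S,(265,230,300,260),(228,240,260,268))):
    for lo,hi,r in((5,18,ro),(105,125,rb)):
        c,s=blob(f,lo,hi,r); print(n,c,s,atz(f,*c,0.041))
E
```

```text
[[ 0.82650845  0.01492611  0.004     ]
 [ 0.70201874 -0.31451109  0.004     ]
 [ 0.29647082 -0.16280229  0.004     ]
 [ 0.41933815  0.17090511  0.004     ]] [ 0.56108404 -0.07287054  0.004     ]
0.3521740434219731 -110.70087895570279
0.4329949998381477 159.4900043285677
0.35560794169800375 69.78685805778964
0.4360242031906318 -20.960861518171598
top [317.87272727 221.02727273] [310 212  17  20 220] [ 0.55325287 -0.0675914   0.041     ]
top [304.21759259 259.02314815] [296 250  17  20 216] [ 0.47576735 -0.03773359  0.041     ]
side [282.14285714 245.53896104] [273 240  20  12 154] [ 0.54916626 -0.07059119  0.041     ]
side [243.3553719 252.7768595] [235 248  18  10 121] [ 0.47288833 -0.03943089  0.041     ]
```

```bash
cat >> h.py <<'E'
def rel(o,p,yaw,sgn=1):
    """shift (m) and rotvec(deg) in tool axes from present pose to TCP p, tool down, tool y along sgn*driver x"""
    x=np.array([0,0,-1.]);y=sgn*np.array([np.cos(yaw),np.sin(yaw),0]);M=np.c_[x,y,np.cross(x,y)]
    R0=R.from_quat(o["tool_rot"]); return R0.inv().apply(np.array(p)-o["tcp_pos"]).round(4),np.degrees((R0.inv()*R.from_matrix(M)).as_rotvec()).round(2)
E
python3 - <<'E'
from rig import *; from h import *
o=ctrl.get_obs();print(R.from_quat(o["tool_rot"]).as_matrix().round(3))
for s in(1,-1):
  print(rel(o,[0.52,-0.055,0.25],np.radians(-20.8),s))
E
```

```text
[[-0.    -0.971  0.24 ]
 [-0.001  0.24   0.971]
 [-1.     0.    -0.001]]
(array([ 0.0063, -0.518 , -0.503 ]), array([-1.7311e+02,  1.0000e-02, -1.1000e-01]))
(array([ 0.0063, -0.518 , -0.503 ]), array([ 6.89, -0.07, -0.  ]))
```

Call:
send_rows(
  plan=[
    [[0, -0.04, -0.039, 0, 0, 0], [0, -0.08, -0.078, 0, 0, 0], [0, -0.12, -0.117, 0, 0, 0], [0, -0.16, -0.156, 0, 0, 0], [0, -0.2, -0.195, 0, 0, 0]],
  ],
  grip=0,
)

```text
t: 0.82
tcp_pos: [0.2861, 0.3192, 0.2563]
tool_rot: [-0.436, 0.557, 0.436, 0.557]
ft_force: [0.8, -0.1, -0.5]
opening: 0.0003
```

Call:
send_rows(
  plan=[
    [[0, -0.04, -0.039, 0, 0, 0], [0, -0.08, -0.078, 0, 0, 0], [0, -0.12, -0.117, 0, 0, 0], [0, -0.16, -0.156, 0, 0, 0], [0, -0.2, -0.195, 0, 0, 0]],
  ],
)

```text
t: 1.45
tcp_pos: [0.4334, 0.0817, 0.2563]
tool_rot: [-0.436, 0.557, 0.436, 0.557]
ft_force: [0.6, 0.7, 0.6]
opening: -0.0
```

Call:
send_rows(
  plan=[
    [[0, -0.04, -0.038, 2.3, 0, 0], [0, -0.08, -0.076, 4.6, 0, 0], [0, -0.118, -0.113, 6.9, 0, 0], [0, -0.118, -0.113, 6.9, 0, 0]],
  ],
)

```text
t: 1.95
tcp_pos: [0.5216, -0.0576, 0.2556]
tool_rot: [-0.4, 0.583, 0.4, 0.583]
ft_force: [-0.6, 0.3, -0.5]
opening: -0.0
```

```bash
python3 - <<'E'
from rig import *; from h import *
o=ctrl.get_obs();print(o);print(R.from_quat(o["tool_rot"]).as_matrix().round(3))
f=grab_frame("wrist");cv2.imwrite("pics/w1.png",f["pixels"][:,:,::-1])
th=np.radians(-20.8);print(f["view"])
E
```

```text
{'t': 1.95, 'joints': array([-2.30665023e-01,  2.74486399e-01, -6.59174780e-02,  1.22992710e+00,
       -4.43743351e-04,  1.37224929e-01]), 'dq': array([ 0.0521556 , -0.03798845, -0.05127855,  0.02603246,  0.02623488,
        0.01169394]), 'joint_torque': array([ -1.48144506, -40.17051816,  27.57218421,  -0.43693853,
        -0.2161187 ,  -0.0575193 ]), 'tcp_pos': array([ 0.52163855, -0.05761227,  0.25563764]), 'tool_rot': array([-0.40033741,  0.5830248 ,  0.39988285,  0.58301436]), 'ft_force': array([-0.57790618,  0.30129881, -0.51763351]), 'wrist_torque': array([-0.00141724,  0.02934029, -0.01178615]), 'opening': -1.6059998388078973e-05}
[[ 0.    -0.933  0.36 ]
 [-0.001  0.36   0.933]
 [-1.    -0.001 -0.   ]]
[[ 3.57886416e-01  9.33765022e-01 -4.44845394e-04 -1.33402452e-01]
 [ 8.99906642e-01 -3.44782229e-01  2.67007960e-01 -5.23588395e-01]
 [ 2.49169319e-01 -9.59588412e-02 -9.63694221e-01  2.42418720e-01]
 [ 0.00000000e+00  0.00000000e+00  0.00000000e+00  1.00000000e+00]]
```

View pics/w1.png

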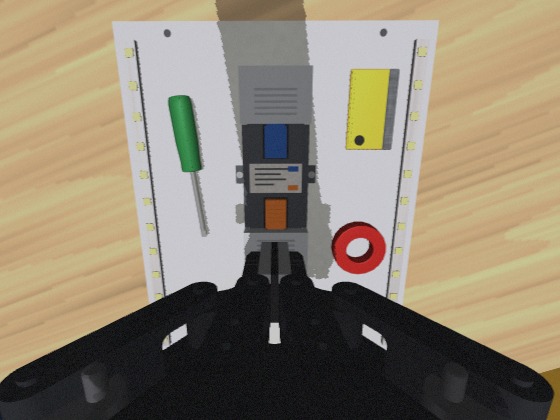

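The wrist view shows the driver aligned with the image: orange pad at about (276,214), blue at (276,141), with the fingertips over the LV cover at about (275,245).

```bash
python3 - <<'E'
from rig import *; from h import *
f=grab_frame("wrist"); o=ctrl.get_obs()
r=[]
for lo,hi,roi in((5,18,(255,185,300,240)),(105,125,(255,115,300,170))):
    c,s=blob(f,lo,hi,roi,120,40); print(c,s)
    x,y,w,h=s[:4]; q=np.array([atz(f,a,b,0.042) for a,b in((x,y),(x+w,y),(x+w,y+h),(x,y+h))]); print(np.linalg.norm(q[1]-q[0]),np.linalg.norm(q[2]-q[1]),q.mean(0)); r.append(atz(f,*c,0.041))
a,b=r; d=a-b; m=(a+b)/2; yaw=np.arctan2(d[1],d[0]); print(a,b,np.linalg.norm(d),np.degrees(yaw),"centre",m)
dx=np.array([np.cos(yaw),np.sin(yaw),0]);dy=np.array([-dx[1],dx[0],0])
pts=np.array([m*[1,1,0]+dx*X+dy*Y+[0,0,Z+.004] for X,Y,Z in((24,12,38),(58.5,12,38),(58.5,-12,38),(24,-12,38),(-60,37.5,30),(-60,-37.5,30),(60,-37.5,30),(60,37.5,30),(-117,37.5,46),(-117,-37.5,46)) for X,Y,Z in[(X/1e3,Y/1e3,Z/1e3)]])
im=cv2.resize(f["pixels"][40:300,140:410,::-1],None,fx=2.2,fy=2.2)
for u,v in proj(f,pts): cv2.drawMarker(im,(int((u+.5-140)*2.2),int((v+.5-40)*2.2)),(0,255,0),cv2.MARKER_CROSS,9,1)
cv2.imwrite("pics/w2.png",im)
E
```

```text
[273.89602446 215.00458716] [263 200  23  31 654]
0.02650286154176839 0.03791754028492834 [ 0.55338241 -0.06725314  0.042     ]
[273.9806701  142.71005155] [263 126  23  35 776]
0.02480832669311111 0.037573654143330616 [ 0.47630466 -0.03792736  0.042     ]
[ 0.55259437 -0.06770938  0.041     ] [ 0.47509421 -0.03807545  0.041     ] 0.08297254257622007 -20.925478235225572 centre [ 0.51384429 -0.05289241  0.041     ]
```

View pics/w2.png

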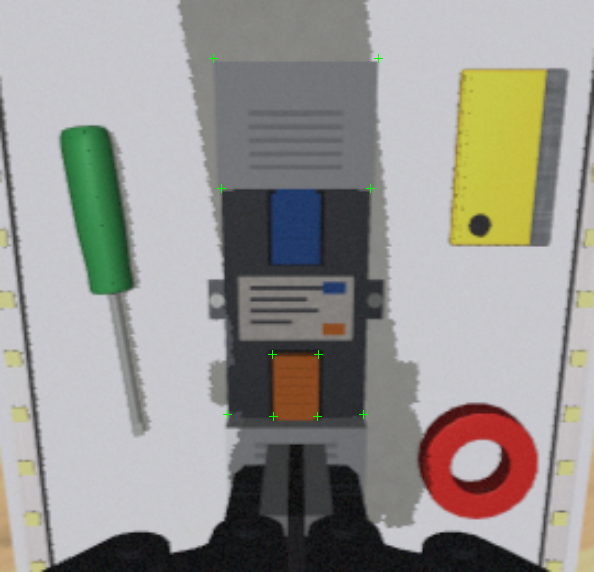

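The overlay fits to about 1–2 mm, with the true position roughly 1 mm further outward. I'll move above the pad with the tip about 15 mm over it.

```bash
cat >> h.py <<'E'
YAW=np.radians(-20.9);C=np.array([0.5148,-0.0533,0.004])
DX=np.array([np.cos(YAW),np.sin(YAW),0]);DY=np.array([-DX[1],DX[0],0])
def w(x,y,z): return C+DX*x+DY*y+[0,0,z]
def drv(p): d=np.asarray(p)-C; return np.array([d@DX,d@DY,d[2]]).round(4)
E
python3 - <<'E'
from rig import *; from h import *
o=ctrl.get_obs();print(o["tcp_pos"],drv(o["tcp_pos"]),o["ft_force"]);print(rel(o,w(.045,0,.038+.025+.015),YAW,-1))
E
```

```text
[ 0.51973331 -0.05474525  0.255831  ] [0.0051 0.0004 0.2518] [0.24329834 0.43182924 0.03921858]
(array([ 0.1738, -0.0401, -0.0005]), array([ 0.04,  0.02, -0.08]))
```

Call:
send_rows(
  plan=[
    [[0.045, -0.02, -0.0005, 0, 0, 0], [0.09, -0.04, -0.0005, 0, 0, 0], [0.135, -0.04, -0.0005, 0, 0, 0], [0.174, -0.04, -0.0005, 0, 0, 0], [0.174, -0.04, -0.0005, 0, 0, 0]],
  ],
)

```text
t: 2.68
tcp_pos: [0.5535, -0.067, 0.0795]
tool_rot: [-0.4, 0.583, 0.404, 0.58]
ft_force: [-0.8, -0.2, 0.4]
opening: 0.0
```

```bash
python3 - <<'E'
from rig import *; from h import *
for n in("side","wrist"):
    f=grab_frame(n); p=f["pixels"][:,:,::-1]; p=p[200:300,190:340] if n=="side" else p[130:330,140:420]
    cv2.imwrite(f"pics/h_{n}.png",cv2.resize(p,(560,int(560*p.shape[0]/p.shape[1]))))
a,b=[cv2.imread(f"pics/h_{n}.png") for n in("side","wrist")]; cv2.imwrite("pics/h.png",cv2.resize(np.vstack([a,b]),None,fx=.75,fy=.75))
o=ctrl.get_obs();print(drv(o["tcp_pos"]),o["ft_force"],rel(o,w(.045,0,.0573),YAW,-1))
E
```

```text
[0.045  0.0011 0.0794] [ 0.68367742 -0.10620024 -0.12946902] (array([ 0.0221, -0.    , -0.0011]), array([0.18, 0.01, 0.01]))
```

View pics/h.png

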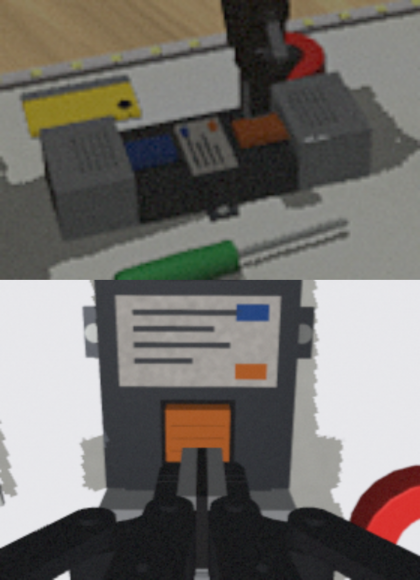

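The closed fingertips hover centred over the front half of the orange pad, just short of the cover wall. Next I press down.

Call:
send_rows(
  plan=[
    [[0.009, 0, -0.001, 0, 0, 0], [0.014, 0, -0.001, 0, 0, 0], [0.018, 0, -0.001, 0, 0, 0], [0.021, 0, -0.001, 0, 0, 0], [0.021, 0, -0.001, 0, 0, 0]],
  ],
)

```text
t: 3.4
tcp_pos: [0.5576, -0.0704, 0.0619]
tool_rot: [-0.402, 0.582, 0.401, 0.582]
ft_force: [-0.4, 1.5, 5.5]
opening: 0.0002
```

```bash
python3 - <<'E'
from rig import *; from h import *
o=ctrl.get_obs();print(drv(o["tcp_pos"]),o["ft_force"],rel(o,w(.045,0,.0573),YAW,-1))
E
```

```text
[ 0.0461 -0.0007  0.0579] [-0.40095253  1.48300267  5.4721546 ] (array([0.0006, 0.0011, 0.0007]), array([0.08, 0.02, 0.08]))
```

Call:
send_rows(
  plan=[
    [[0.001, 0, 0, 0, 0, 0], [0.001, 0, 0, 0, 0, 0], [0.001, -0.004, 0, 0, 0, 0], [0.001, -0.008, 0, 0, 0, 0], [0.001, -0.008, 0, 0, 0, 0]],
  ],
)

```text
t: 4.03
tcp_pos: [0.5621, -0.0722, 0.0602]
tool_rot: [-0.4, 0.583, 0.403, 0.581]
ft_force: [-5.3, 2.3, 8.6]
opening: 0.0002
```

```bash
python3 - <<'E'
from rig import *; from h import *
o=ctrl.get_obs();print(drv(o["tcp_pos"]),o["ft_force"],rel(o,w(.045,0,.0573),YAW,-1))
E
```

```text
[ 0.051  -0.0008  0.0562] [-5.27870931  2.26357349  8.60378236] (array([-0.0011,  0.006 ,  0.0008]), array([ 0.1 ,  0.01, -0.27]))
```

Call:
send_rows(
  plan=[
    [[-0.0005, 0, 0, 0, 0, 0], [-0.0005, -0.003, 0, 0, 0, 0], [-0.0005, -0.006, 0, 0, 0, 0], [-0.0005, -0.006, 0, 0, 0, 0]],
  ],
)

```text
t: 4.53
tcp_pos: [0.5679, -0.0744, 0.0605]
tool_rot: [-0.4, 0.583, 0.403, 0.581]
ft_force: [-5.8, 2.7, 7.1]
opening: 0.0001
```

```bash
python3 - <<'E'
from rig import *; from h import *
o=ctrl.get_obs();print(drv(o["tcp_pos"]),o["ft_force"])
f=grab_frame("side"); cv2.imwrite("pics/s2.png",cv2.resize(f["pixels"][190:300,190:350,::-1],(640,440)))
E
```

```text
[ 0.0571 -0.0008  0.0565] [-5.78117262  2.67160564  7.13849113]
```

View pics/s2.png

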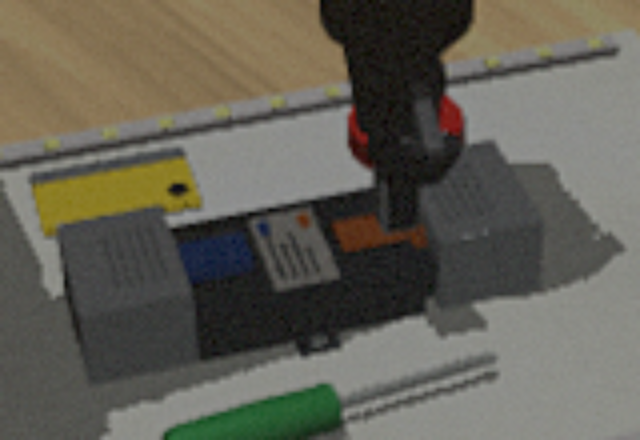

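The finger holds the tab down while it pushes the wall, and the cover is following. I'll continue outward.

Call:
send_rows(
  plan=[
    [[0, -0.004, 0, 0, 0, 0], [0, -0.008, 0, 0, 0, 0], [0, -0.012, 0, 0, 0, 0], [0, -0.016, 0, 0, 0, 0], [-0.0015, -0.02, 0, 0, 0, 0]],
  ],
)

```text
t: 5.2
tcp_pos: [0.5827, -0.08, 0.061]
tool_rot: [-0.398, 0.584, 0.405, 0.579]
ft_force: [-11.5, 5.2, 5.6]
opening: -0.0
```

Call:
send_rows(
  plan=[
    [[-0.001, -0.004, 0, 0, 0, 0], [-0.001, -0.008, 0, 0, 0, 0], [-0.001, -0.012, 0, 0, 0, 0], [-0.001, -0.016, 0, 0, 0, 0], [-0.001, -0.02, 0, 0, 0, 0]],
  ],
)

```text
t: 5.82
tcp_pos: [0.6032, -0.088, 0.061]
tool_rot: [-0.399, 0.584, 0.404, 0.58]
ft_force: [-5.0, 1.7, -1.2]
opening: 0.0004
```

```bash
python3 - <<'E'
from rig import *; from h import *
o=ctrl.get_obs();print(drv(o["tcp_pos"]),o["ft_force"])
f=grab_frame("side"); cv2.imwrite("pics/s3.png",cv2.resize(f["pixels"][190:300,190:350,::-1],(640,440)))
E
```

```text
[ 0.0949 -0.0009  0.057 ] [-5.03848733  1.69978913 -1.22672549]
```

View pics/s3.png

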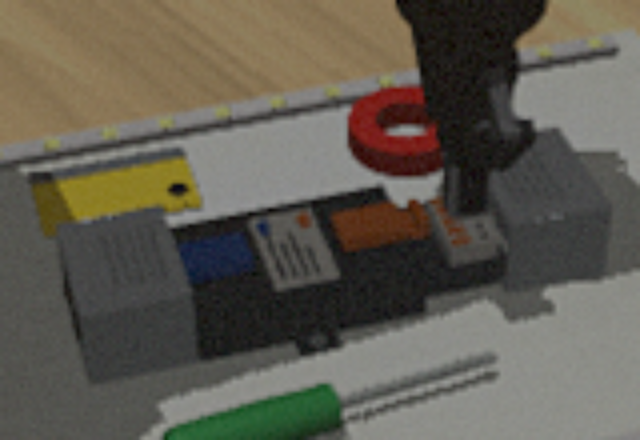

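The cover is sliding off, flat, with the terminals nearly exposed and the orange tab back up. By estimate it sits at about x = 134 mm, so I'll push about 16 mm more, back off and rise.

Call:
send_rows(
  plan=[
    [[0, -0.004, 0, 0, 0, 0], [0, -0.008, 0, 0, 0, 0], [0, -0.012, 0, 0, 0, 0], [0, -0.015, 0, 0, 0, 0], [0, -0.016, 0, 0, 0, 0]],
  ],
)

```text
t: 6.5
tcp_pos: [0.623, -0.0953, 0.0636]
tool_rot: [-0.402, 0.582, 0.401, 0.582]
ft_force: [-1.4, 0.4, 0.0]
opening: 0.0
```

Call:
send_rows(
  plan=[
    [[0, 0, 0, 0, 0, 0], [0, 0.006, 0, 0, 0, 0], [-0.02, 0.008, 0, 0, 0, 0], [-0.06, 0.008, 0, 0, 0, 0], [-0.11, 0.008, 0, 0, 0, 0]],
  ],
)

```text
t: 7.12
tcp_pos: [0.6135, -0.0918, 0.1733]
tool_rot: [-0.401, 0.583, 0.402, 0.581]
ft_force: [0.3, -0.1, -0.2]
opening: 0.0003
```

Call:
send_rows(
  plan=[
    [[-0.04, 0.04, 0, 0, 0, 0], [-0.06, 0.08, 0, 0, 0, 0], [-0.06, 0.1, 0, 0, 0, 0], [-0.06, 0.1, 0, 0, 0, 0]],
  ],
)

```text
t: 7.62
tcp_pos: [0.5202, -0.0561, 0.2339]
tool_rot: [-0.402, 0.582, 0.402, 0.582]
ft_force: [0.2, -0.3, 0.1]
opening: 0.0004
```

```bash
python3 - <<'E'
from rig import *; from h import *
o=ctrl.get_obs();print(drv(o["tcp_pos"]),o["ft_force"],o["t"])
f=grab_frame("side"); a=cv2.resize(f["pixels"][190:300,190:350,::-1],(560,385))
g=grab_frame("top"); b=cv2.resize(g["pixels"][130:330,230:400,::-1],(330,385))
for X in(.110,.138-.028,.150-.028,.150+.028):
  for Y in(-.0375,.0375):
    u,v=proj(g,[w(X,Y,.046 if X>.11 else .015)])[0]; cv2.circle(b,(int((u-230)*1.94),int((v-130)*1.925)),2,(0,255,0),-1)
    u,v=proj(f,[w(X,Y,.046 if X>.11 else .015)])[0]; cv2.circle(a,(int((u-190)*3.5),int((v-190)*3.5)),2,(0,255,0),-1)
cv2.imwrite("pics/e.png",cv2.resize(np.hstack([a,b]),None,fx=.89,fy=.89))
E
```

```text
[ 0.006  -0.0007  0.2299] [ 0.18795152 -0.34702309  0.11019187] 7.625
```

View pics/e.png

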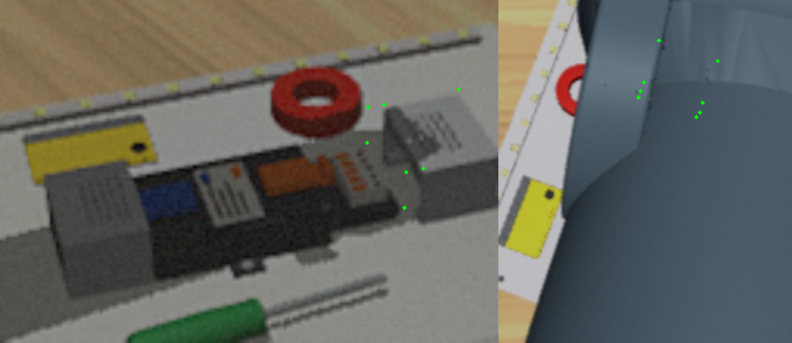

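```bash
python3 - <<'E'
from rig import *; from h import *
f=grab_frame("side")
s=5; a=cv2.resize(f["pixels"][200:290,260:380,::-1],None,fx=s,fy=s,interpolation=cv2.INTER_CUBIC)
x0=.155
for X in(x0-.028,x0+.028):
  for Y in(-.0375,.0375):
   for Z in(0,.046):
    u,v=proj(f,[w(X,Y,Z)])[0]; cv2.circle(a,(int((u+.5-260)*s),int((v+.5-200)*s)),2,(0,255,0),-1)
cv2.imwrite("pics/e2.png",a)
E
```

```text
(no output)
```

View pics/e2.png

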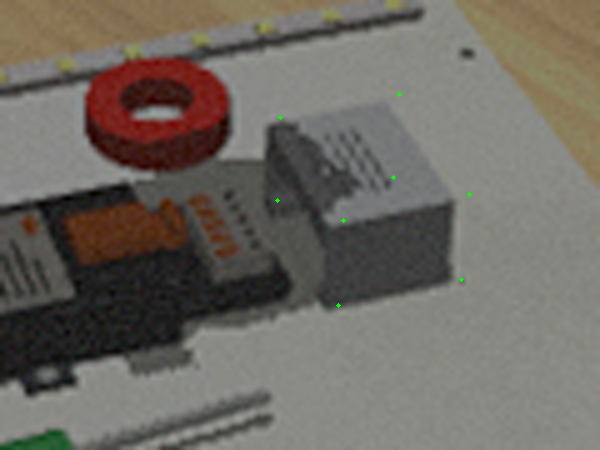

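The cover stands flat: its top and bottom corners are offset equally from the predicted model. Its wall foot is clear of the deck end, and its origin is at x of about 0.150–0.155 m. The orange pad is up, the terminals are open and the tape has not moved.

```bash
python3 -c "
from rig import *
print(ctrl.hand_in())"
```

```text
the job is handed in; nothing more can be done
None
```

The low-voltage cover is off its rails and the terminals are open; I handed the job in after about 8 s of the 32 s allowed.

I pressed the orange tab to about its stop with the shut fingertips. With the tab still held down, I slid the fingers outward against the cover's inner wall. Then I backed off and rose clear.

**Last checks:**
- **Cover:** it lies flat on the panel at x ≈ 0.150–0.155 m of the driver; 0.138 m was needed. The side-camera overlay disagreed with the finger's travel by about 4–5 mm. That camera showed a similar offset from the top camera at the start, and either value clears the limit.
- **Tabs and other items:** in the side view the orange tab looks back up. The mains end, the tape, the squeegee and the screwdriver look untouched. These are judged by eye, not measured.
- **Robot:** it touches nothing, with the measured force near 0. Side force while pushing was mostly 5–6 N, with a brief peak near 13 N.
- **Not verified:** the final top-camera view was useless because the arm blocked it.

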